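# Set out a stripped latch in reverse order

### The arm

A 6-joint arm with a two-finger parallel gripper is mounted at the origin on the work surface. World frame = base frame: x ahead of the robot, y to its left, z up, the work surface at z = 0. Lengths are in m, angles in rad, forces in N, time in s.
With the tool pointing down it reaches from about 0.35 to 0.975 m from the base axis. Payload 4.9 kg.
Tool frame: the origin (TCP) lies at the very end of the fingers, on their centre line; the grasp point (between the pads) lies 19 mm behind it (ctrl.grasp_offset is the distance from the TCP to the grasp point, in m); z points along the fingers, y is the line along which they close (so a half turn about z gives the same grasp; the last joint's range is limited). The gripper opens to 85 mm and grips with 20 to 120 N. Pads are 22 mm wide; open, the fingers measure 114 mm over their backs; the gripper's body (76 mm by 85 mm) begins 54 mm behind the grasp point. The pads swing forward as they close: fully open they stand 13 mm farther back than shut.
Start: joints at [-1.265, 0.053, 1.613, -0, 1.476, -0.119], TCP at [0.258, -0.569, 0.231] pointing down, gripper open.
Joint ranges: [-3.01, 3.01], [-1.01, 2.22], [0.06, 2.58], [-1.02, 4.17], [0.09, 2.62], [-3.14, 3.14]. Speed limits (rad/s): [2.57, 2.57, 3.14, 3.14, 3.14, 3.14].

### API

Orientations are given as a rotation vector (axis times angle).
In Python, from station import ctrl, optics gives the robot as it stands.
- The arm moves only by the shell command python3 -m handwheel 'ROWS' [OPENING] [FORCE]. ROWS is JSON, a list of rows, each an object of numbers: "tx", "ty", "tz": the shift along the tool's x, y, z in mm; "roll": the turn about the tool's z in rad. A call has 1 to 12 rows; each row shifts and turns the commanded pose from where the row before left it, along the tool's axes as they then stand; what a row does not reach is not made up. A row lasts 1/12 s, in which the tool goes at most 41.7 mm and 7.16 degrees, less where a joint would pass 70% of its speed; a pose out of reach is approached as far as the arm can. A call with a gripper value outside its range is refused whole. OPENING is the finger opening in mm, from 0 to 85.4, set as the call begins (- or left out, the last holds). The fingers move at their own pace and stop on an object; FORCE is the grip in N (left out, the last holds). Time passes only in rows, so rows that do not move let the fingers close. It gives the time, the measured TCP pose, the force, the opening and the grip force at its end, in the units of the state.
- ctrl.get_obs(): the state, without advancing time (a new reading comes with each control period).
- optics.get_image(name): name is "scene" or "top" or "wrist"; returns (picture, depth): 384x512x3 uint8, red, green, blue; 384x512 float32, m along the optical axis (not along the pixel's ray), 0 where there is no reading.
- optics.camera_params(name): a dict with "mtx" (3x3 intrinsics, pixels), "extrinsics" (4x4, takes a point from camera to world coordinates); the wrist camera has in their place "tool_from_camera" (4x4, takes a point from camera to tool coordinates, whose origin is the TCP and whose axes are the flange's). Camera axes: x right, y down, z forward; pixel columns grow to the right and rows downward; lengths in m; the calibration is good to about 2 mm. The wrist camera is an equidistant fisheye: a pixel r from the principal point sees the ray r / f radians off the axis. A picture is of the moment at which its call begins: read the wrist's pose just before it. camera_params takes no time and is no camera call.
- ctrl.finish_job(): hands the job in; it is judged then, once.
The state is a dict: "t": time; "q": joint angles; "dq": joint speeds; "effort": joint torques, N m; "tool_pos": TCP position; "tool_rot": TCP orientation; "contact_force": force on the tool from outside, world axes, zero at the start; "wrist_torque": the same for the moment, N m; "opening": finger opening in m; "grip_force": force on a finger pad.
Only numpy, scipy, OpenCV 4.12 (cv2) and the standard library are available. Lean on these libraries where they do the work, as an engineer would, in place of code of your own. Each camera call takes 0.05 s, during which the arm holds its last target. There are 200 camera calls.

### The job

The four parts of a dismantled door latch stand in a row on the plywood strip in the order they came off; set them out on the aluminium tray in the reverse order for reassembly, so that the part at the left end of the strip goes to the right end of the tray, and so on along the row (left and right as the robot sees them, looking out over the bench). Stand each part upright in the middle of its own bay, never tipping one over, and leave the caliper and the coaster where they are.

Things in the scene. Friction and masses are not known exactly. Their poses are not given: they have to be found in the camera images.
- nut: long steel hexagonal coupling nut, 32 mm across flats (37 mm across corners), 44 mm tall, about 0.22 kg; a pair of flats faces along its x axis (and every 60 degrees on). It stands upright, loose, on its white pad; origin at the centre of its underside, z up.
- bush: round steel flanged bush: flange 44 mm across and 6 mm thick at the bottom, above it a barrel 28 mm across up to 40 mm height, about 0.16 kg. It stands upright, loose, on its white pad; origin at the centre of its underside, z up.
- plunger: plunger bolt, the tallest part, 64 mm: steel hexagonal foot 38 mm across flats and 8 mm thick, stem 16 mm across up to 34 mm, then a round black knob 28 mm across from 34 to 64 mm height (grip it by the knob); rigid, about 0.14 kg. It stands upright, loose, on its white pad; origin at the centre of its underside, z up.
- block: square aluminium clamp block, 34 x 34 mm and 38 mm tall, two small dark holes in its top, about 0.13 kg; sides face along its x and y axes. It stands upright, loose, on its white pad; origin at the centre of its underside, z up.
- pad_nut: fixed white plastic disc, 54 mm across and 4 mm thick, on the plywood strip, on which the coupling nut stands at the start; origin at the centre of its underside, 12 mm above the bench
- pad_bush: fixed white plastic disc, 54 mm across and 4 mm thick, on the plywood strip, on which the flanged bush stands at the start; origin at the centre of its underside, 12 mm above the bench
- pad_plunger: fixed white plastic disc, 54 mm across and 4 mm thick, on the plywood strip, on which the plunger bolt stands at the start; origin at the centre of its underside, 12 mm above the bench
- pad_block: fixed white plastic disc, 54 mm across and 4 mm thick, on the plywood strip, on which the clamp block stands at the start; origin at the centre of its underside, 12 mm above the bench
- strip: fixed plywood strip the parts come from, 80 (x) x 300 (y) x 12 mm (z), lying on the bench; the row runs along its y axis, which points to the robot's left (within about 12 degrees); pads and parts stand at y = +105, +35, -35 and -105 mm, in an order that changes; pad tops are 16 mm above the bench. Origin at the centre of its underside. It lies on the near or the far side of the tray.
- tray: fixed aluminium tray with four bays in a row along its y axis, which points to the robot's left (within about 12 degrees); 76 (x) x 286 (y) mm; bay centres at x = 0, y = +105, +35, -35 and -105 mm, each bay 64 x 64 mm inside, its floor 10 mm above the bench, the 6 mm thick walls rising 8 mm above that floor (18 mm above the bench). Origin at the centre of its underside.
- caliper: bystander: stainless steel caliper, 235 mm long, at most 11 mm high, lying on the bench to the left of the work along its own x axis; origin under the middle of its beam
- coaster: bystander: round white ceramic coaster, 96 mm across, 8 mm thick, flat on the bench to the right of the work; origin at the centre of its underside
Not all that is in view belongs to the job. What is shaped like the bush but pink, purple or yellow is not meant.

How it is judged:
By the outcome, as a careful person would: the job done as asked, in the order asked, and still so for the second after the job is handed in, with the robot touching nothing.
It also fails if it takes over 90 s, if anything falls off the work surface, if the arm or the gripper's body presses on something with over 40 N, if the wrist force passes 120 N, or if a joint passes its speed limit or range.

## Working session

There is one attempt and no reset: what is moved stays moved. The work goes in short steps, Python scripts to look and compute and a shell command to move; the robot and the scene stay as the last step left them, time stands still between calls to the robot, and variables do not carry over. Pictures are saved under pics/ and viewed, at most 14 in all, crops included, and the job is handed in when it is done.

```bash
mkdir -p pics; ls
python3 - <<'E'
from station import ctrl, optics
import cv2,numpy as np
o=ctrl.get_obs();print(o['t'],o['tool_pos'],o['tool_rot'],o['opening'],ctrl.grasp_offset)
for n in('top','scene'):
    im,d=optics.get_image(n);np.savez(f'{n}.npz',im=im,d=d)
    cv2.imwrite(f'pics/{n}1.png',im[:,:,::-1]);p=optics.camera_params(n);print(n,p)
E
```

```text
pics
0.0 [ 0.25739907 -0.56885623  0.23005727] [-3.06899575e+00 -6.61859579e-01  2.98889432e-04] 0.08520036663989859 0.0187
top {'mtx': array([[398.10186507,   0.        , 254.47022213],
       [  0.        , 398.10186507, 188.4100592 ],
       [  0.        ,   0.        ,   1.        ]]), 'extrinsics': array([[-0.02671583, -0.99449787,  0.10129287,  0.40636291],
       [-0.99961662,  0.02731477,  0.00453036, -0.01858363],
       [-0.00727222, -0.101133  , -0.99484634,  1.01929831],
       [ 0.        ,  0.        ,  0.        ,  1.        ]])}
scene {'mtx': array([[352.97055001,   0.        , 254.48296604],
       [  0.        , 352.97055001, 193.57608868],
       [  0.        ,   0.        ,   1.        ]]), 'extrinsics': array([[ 0.09932871,  0.71506894, -0.69196114,  1.10771577],
       [ 0.99505366, -0.0703877 ,  0.07009836, -0.06962537],
       [ 0.00141961, -0.69550125, -0.71852349,  0.70726678],
       [ 0.        ,  0.        ,  0.        ,  1.        ]])}
```

View pics/top1.png

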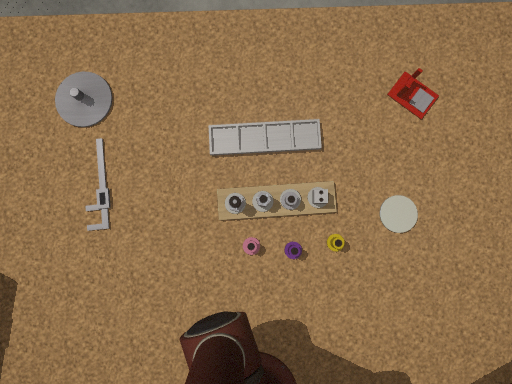

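View pics/scene1.png

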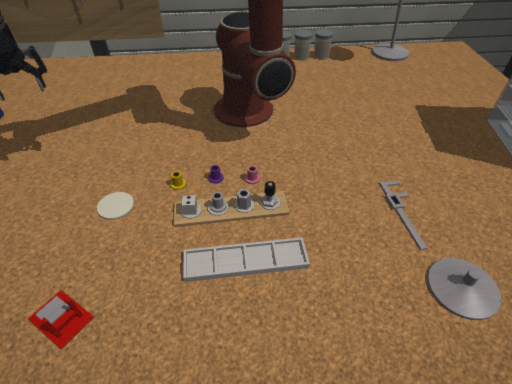

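Run:
```python
import cv2,numpy as np
im=np.load('top.npz')['im'][:,:,::-1]
cv2.imwrite('pics/topcrop.png',cv2.resize(im[110:265,200:350],None,fx=5,fy=3.8*5/3.8,interpolation=cv2.INTER_CUBIC)[:,:][:775].copy() if 0 else cv2.resize(im[115:265,200:350],None,fx=4,fy=4,interpolation=cv2.INTER_CUBIC))
```

```text
(no output)
```

View pics/topcrop.png

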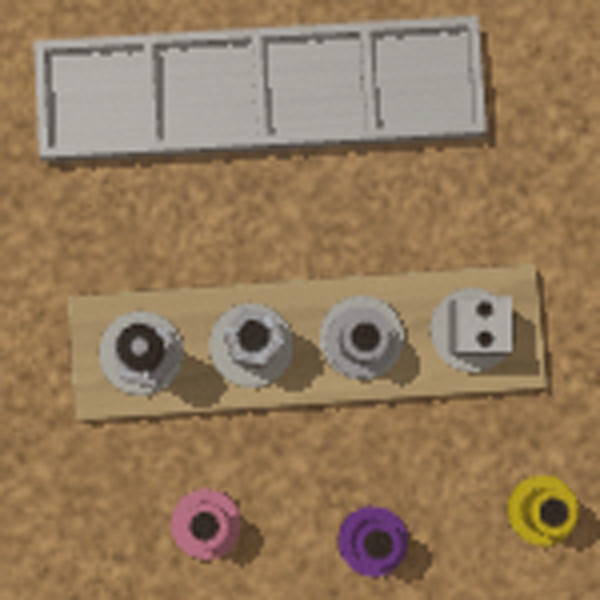

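```bash
cat > h.py <<'E'
import numpy as np
from station import ctrl, optics
from scipy.spatial.transform import Rotation as R
def px(name,u,v,z):
    p=optics.camera_params(name);E=p['extrinsics']
    d=E[:3,:3]@np.linalg.inv(p['mtx'])@[u,v,1];return E[:3,3]+d*(z-E[2,3])/d[2]
def go(x,y,z,yaw=None):
    "tool-frame shift mm to reach world TCP x,y,z; first roll so that tool y points at yaw (deg, mod 180)"
    o=ctrl.get_obs();M=R.from_rotvec(o['tool_rot']);m=M.as_matrix()
    cy=np.degrees(np.arctan2(m[1,1],m[0,1]))
    print('t',round(o['t'],2),'pos',(o['tool_pos']*1e3).round(1),'tooly yaw',cy.round(2),'tilt',m[:,2].round(4))
    r=0
    if yaw is not None:
        r=-((yaw-cy+90)%180-90); m=m@R.from_euler('z',r,degrees=True).as_matrix(); print('roll rad',np.radians(r).round(4))
    print('shift mm after roll',(m.T@(np.array([x,y,z])-o['tool_pos'])*1e3).round(1))
E
python3 - <<'E'
from h import *
c=lambda u,v,z:px('top',200+(u+.5)/4-.5,115+(v+.5)/4-.5,z)
for n,z,P in(('tray',.018,[(36,43),(476,18),(488,132),(41,158)]),('strip',.012,[(68,297),(537,267),(547,387),(78,420)])):
    Q=np.array([c(*p,z) for p in P])[:,:2];ce=Q.mean(0);a=(Q[0]+Q[3]-Q[1]-Q[2])/2;L=np.linalg.norm(a);ya=a/L;xa=np.array([ya[1],-ya[0]])
    print(n,ce.round(4),'len',L.round(4),'wid',np.linalg.norm(Q[0]+Q[1]-Q[2]-Q[3])/2,'yaw x',np.degrees(np.arctan2(xa[1],xa[0])))
    for s in(.105,.035,-.035,-.105):print((ce+s*ya).round(4))
for n,p in dict(plunger=(140,347,.08),nut=(253,337,.06),bush=(366,337,.056),block=(484.5,324.5,.054),purple=(378,545,.04),pink=(204,526,.04)).items():print(n,c(*p).round(4))
B=[c(u,v,.054) for u,v in((457,297),(512,297),(512,352),(457,352))];print(np.round(B,4))
E
```

```text
tray [ 0.6412 -0.0437] len 0.2845 wid 0.07488815636220549 yaw x 1.7231514405200108
[0.638  0.0612]
[ 0.6401 -0.0087]
[ 0.6422 -0.0787]
[ 0.6443 -0.1487]
strip [ 0.4772 -0.069 ] len 0.2979 wid 0.07738162830359302 yaw x 2.2884980829266413
[0.473  0.0359]
[ 0.4758 -0.034 ]
[ 0.4786 -0.104 ]
[ 0.4814 -0.1739]
plunger [0.4725 0.0334 0.08  ]
nut [ 0.4781 -0.0338  0.06  ]
bush [ 0.4765 -0.1023  0.056 ]
block [ 0.4823 -0.1747  0.054 ]
purple [ 0.3508 -0.1065  0.04  ]
pink [ 0.365 -0.001  0.04 ]
[[ 0.4995 -0.1587  0.054 ]
 [ 0.4986 -0.1921  0.054 ]
 [ 0.4651 -0.1906  0.054 ]
 [ 0.466  -0.1573  0.054 ]]
```

```bash
python3 -c "
from h import *
go(.478,-.034,.19,2)
print(optics.camera_params('wrist'))"
```

```text
t 0.1 pos [ 257.4 -568.9  230.2] tooly yaw -65.66 tilt [-6.0e-04  1.7e-03 -1.0e+00]
roll rad -1.1809
shift mm after roll [526.8 239.2  41. ]
{'mtx': array([[297.31863964,   0.        , 255.71760567],
       [  0.        , 297.31863964, 192.015656  ],
       [  0.        ,   0.        ,   1.        ]]), 'tool_from_camera': array([[ 6.03476756e-04, -9.57015717e-01, -2.90035434e-01,
         7.44126935e-02],
       [ 9.99999614e-01,  7.62528300e-04, -4.35377990e-04,
        -7.90786287e-04],
       [ 6.37823806e-04, -2.90035060e-01,  9.57015808e-01,
        -1.42236798e-01],
       [ 0.00000000e+00,  0.00000000e+00,  0.00000000e+00,
         1.00000000e+00]])}
```

```bash
python3 -m handwheel '[{"roll":-0.118},{"roll":-0.118},{"roll":-0.118},{"roll":-0.118},{"roll":-0.118},{"roll":-0.118},{"roll":-0.118},{"roll":-0.118},{"roll":-0.118},{"roll":-0.119}]' 62; python3 -m handwheel '[{"tx":15,"ty":7},{"tx":30,"ty":14},{"tx":34,"ty":16},{"tx":34,"ty":16},{"tx":34,"ty":16},{"tx":34,"ty":16},{"tx":34,"ty":16},{"tx":34,"ty":16},{"tx":34,"ty":16},{"tx":34,"ty":15},{"tx":34,"ty":15},{"tx":34,"ty":15}]';python3 -m handwheel '[{"tx":34,"ty":15},{"tx":34,"ty":15},{"tx":34,"ty":15,"tz":20},{"tx":25,"ty":10,"tz":20},{"tx":15,"ty":5},{"tx":5},{},{}]'
python3 - <<'E'
from h import *
import cv2
go(.478,-.034,.19,2)
im,d=optics.get_image('wrist');np.savez('w1.npz',im=im,d=d);cv2.imwrite('pics/w1.png',im[:,:,::-1])
E
```

```text
t 0.1 pos [ 257.4 -568.9  230.2] tooly yaw -65.66 tilt [-6.0e-04  1.7e-03 -1.0e+00]
roll rad -1.1809
shift mm after roll [526.8 239.2  41. ]$[0]: bad value
$[0]: bad value
$[0]: bad value
```

View pics/w1.png

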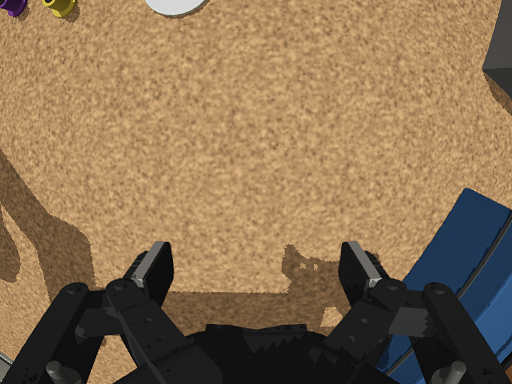

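The rows were refused; the picture shows only the bench around the start pose, with the coaster at (176,0). Each row probably needs all four keys.

```bash
python3 -m handwheel '[{"tx":0,"ty":0,"tz":0,"roll":-0.118},{"tx":0,"ty":0,"tz":0,"roll":-0.118},{"tx":0,"ty":0,"tz":0,"roll":-0.118},{"tx":0,"ty":0,"tz":0,"roll":-0.118},{"tx":0,"ty":0,"tz":0,"roll":-0.118},{"tx":0,"ty":0,"tz":0,"roll":-0.118},{"tx":0,"ty":0,"tz":0,"roll":-0.118},{"tx":0,"ty":0,"tz":0,"roll":-0.118},{"tx":0,"ty":0,"tz":0,"roll":-0.118},{"tx":0,"ty":0,"tz":0,"roll":-0.119}]' 62; python3 -c "
from h import *
go(.478,-.034,.19,2)"
```

```text
t: 0.98
tool_pos: [0.2575, -0.5692, 0.2308]
tool_rot: [-2.175, -2.266, -0.001]
contact_force: [0.4, -0.3, 1.2]
opening: 0.0619
grip_force: 0.0
t 0.98 pos [ 257.5 -569.2  230.8] tooly yaw 2.34 tilt [-2.e-04  8.e-04 -1.e+00]
roll rad 0.006
shift mm after roll [527.1 239.   41.1]
```

```bash
python3 -m handwheel '[{"tx":15,"ty":7,"tz":0,"roll":0},{"tx":30,"ty":14,"tz":0,"roll":0},{"tx":34,"ty":16,"tz":0,"roll":0},{"tx":34,"ty":16,"tz":0,"roll":0},{"tx":34,"ty":16,"tz":0,"roll":0},{"tx":34,"ty":16,"tz":0,"roll":0},{"tx":34,"ty":16,"tz":0,"roll":0},{"tx":34,"ty":16,"tz":0,"roll":0},{"tx":34,"ty":16,"tz":0,"roll":0},{"tx":34,"ty":16,"tz":0,"roll":0},{"tx":34,"ty":15,"tz":0,"roll":0},{"tx":34,"ty":15,"tz":0,"roll":0}]';python3 -m handwheel '[{"tx":34,"ty":15,"tz":0,"roll":0},{"tx":34,"ty":15,"tz":0,"roll":0},{"tx":34,"ty":15,"tz":20,"roll":0},{"tx":25,"ty":10,"tz":21,"roll":0},{"tx":16,"ty":5,"tz":0,"roll":0},{"tx":6,"ty":0,"tz":0,"roll":0},{"tx":0,"ty":0,"tz":0,"roll":0}]'
python3 - <<'E'
from h import *
import cv2
go(.478,-.034,.19,2)
im,d=optics.get_image('wrist');np.savez('w2.npz',im=im,d=d);cv2.imwrite('pics/w2.png',cv2.resize(im[:,:,::-1],None,fx=1.5,fy=1.5,interpolation=cv2.INTER_CUBIC))
E
```

```text
t: 1.98
tool_pos: [0.4232, -0.1766, 0.2311]
tool_rot: [2.182, 2.26, 0.0]
contact_force: [1.3, 0.6, 0.4]
opening: 0.0622
grip_force: 0.0
t: 2.57
tool_pos: [0.4774, -0.0268, 0.1903]
tool_rot: [-2.179, -2.262, 0.001]
contact_force: [-0.1, -0.3, 0.2]
opening: 0.0623
grip_force: 0.0
t 2.57 pos [477.4 -26.8 190.3] tooly yaw 2.14 tilt [-7.e-04  0.e+00 -1.e+00]
roll rad 0.0025
shift mm after roll [-7.2  0.3  0.3]
```

View pics/w2.png

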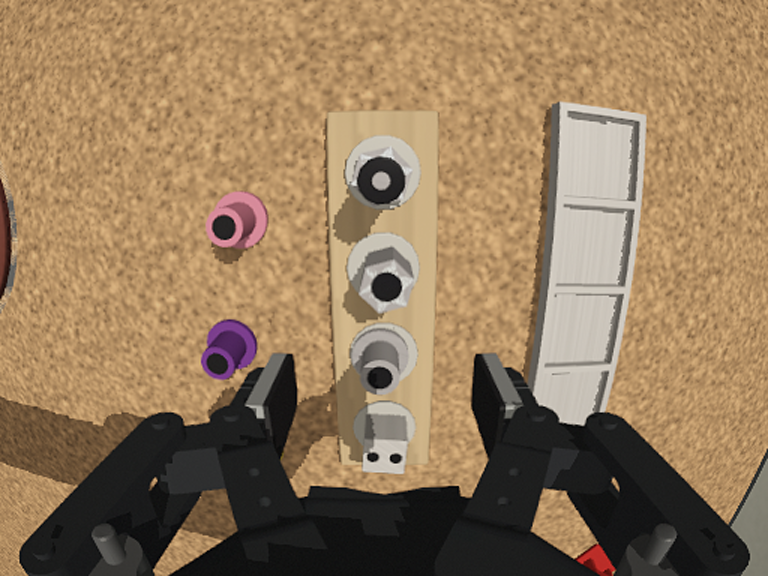

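The plunger is at (381,181), the nut at (385,283), the bush at (381,365) and the block at (385,455). All are steel or aluminium and stand on pads; the pink and purple bushes stand off the strip. Next I'll enlarge the nut to read its yaw.

Run:
```python
import cv2,numpy as np
im=np.load('w2.npz')['im'][:,:,::-1]
cv2.imwrite('pics/w2c.png',cv2.resize(im[145:215,220:295],None,fx=8,fy=8,interpolation=cv2.INTER_CUBIC))
```

```text
(no output)
```

View pics/w2c.png

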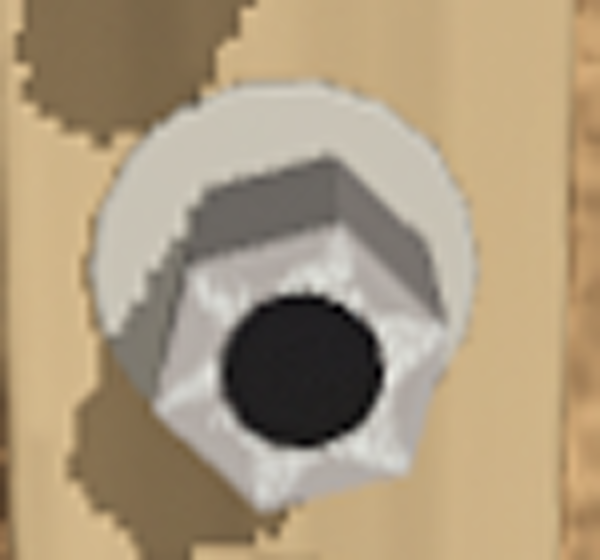

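```bash
cat >> h.py <<'E'
def wpx(u,v,z,o):
    p=optics.camera_params('wrist');K=p['mtx'];a=np.array([u-K[0,2],v-K[1,2]])/K[0,0];r=np.hypot(*a)
    d=np.r_[np.sin(r)*a/r,np.cos(r)];T=p['tool_from_camera'];M=R.from_rotvec(o['tool_rot']).as_matrix()
    c=M@T[:3,3]+o['tool_pos'];d=M@T[:3,:3]@d;return c+d*(z-c[2])/d[2]
E
python3 - <<'E'
from h import *
o=ctrl.get_obs()
f=lambda u,v,z:wpx(220+(u+.5)/8-.5,145+(v+.5)/8-.5,z,o)
C=np.array([f(u,v,.059)[:2] for u,v in [(188,265),(343,226),(446,325),(408,470),(262,510),(155,408)]]);c=C.mean(0);D=C-c
print(c.round(4),np.linalg.norm(D,axis=1).round(4),(np.degrees(np.arctan2(D[:,1],D[:,0]))%60).round(1))
w=lambda u,v,z:wpx((u+.5)/1.5-.5,(v+.5)/1.5-.5,z,o).round(4)
print('plunger',w(381,181,.08),'bush',w(380,377,.056),'tray0',w(600,156,.01),'tray1',w(590,242,.01))
go(*c,.13,0)
E
```

```text
[ 0.4794 -0.0346] [0.0186 0.0183 0.0183 0.0184 0.0187 0.0183] [18.2 16.2 19.5 17.7 17.6 17.9]
plunger [0.474  0.0333 0.08  ] bush [ 0.4779 -0.102   0.056 ] tray0 [0.6418 0.062  0.01  ] tray1 [ 0.6406 -0.0066  0.01  ]
t 2.62 pos [477.7 -27.9 191. ] tooly yaw 2.07 tilt [ 5.e-04 -6.e-04 -1.e+00]
roll rad 0.036
shift mm after roll [-6.7  1.8 61. ]
```

```bash
python3 -m handwheel '[{"tx":0,"ty":0,"tz":20,"roll":0.12},{"tx":0,"ty":0,"tz":30,"roll":0.125},{"tx":-6.5,"ty":-0.5,"tz":20,"roll":0},{"tx":0,"ty":0,"tz":0,"roll":0},{"tx":0,"ty":0,"tz":0,"roll":0}]'; python3 -c "
from h import *
go(.4788,-.0343,.029,-12)"
```

```text
t: 3.03
tool_pos: [0.4752, -0.0352, 0.1204]
tool_rot: [-2.443, -1.973, 0.001]
contact_force: [-0.1, 0.8, 0.2]
opening: 0.0621
grip_force: 0.0
t 3.03 pos [475.2 -35.2 120.4] tooly yaw -12.14 tilt [-1.2e-03  1.0e-04 -1.0e+00]
roll rad -0.0025
shift mm after roll [ 1.7  3.4 91.4]
```

```bash
python3 -m handwheel '[{"tx":1.5,"ty":3.5,"tz":20,"roll":0},{"tx":0,"ty":0,"tz":25,"roll":0},{"tx":0,"ty":0,"tz":25,"roll":0},{"tx":0,"ty":0,"tz":15,"roll":0},{"tx":0,"ty":0,"tz":6,"roll":0},{"tx":0,"ty":0,"tz":0,"roll":0},{"tx":0,"ty":0,"tz":0,"roll":0}]'; python3 -m handwheel '[{"tx":0,"ty":0,"tz":0,"roll":0},{"tx":0,"ty":0,"tz":0,"roll":0},{"tx":0,"ty":0,"tz":0,"roll":0},{"tx":0,"ty":0,"tz":0,"roll":0},{"tx":0,"ty":0,"tz":0,"roll":0},{"tx":0,"ty":0,"tz":0,"roll":0}]' 25 45
```

```text
t: 3.62
tool_pos: [0.4811, -0.0339, 0.0316]
tool_rot: [2.44, 1.974, 0.003]
contact_force: [-0.1, 0.7, 1.1]
opening: 0.0621
grip_force: 0.0
t: 4.12
tool_pos: [0.4808, -0.0337, 0.0314]
tool_rot: [2.44, 1.975, 0.003]
contact_force: [-0.3, -0.3, 5.7]
opening: 0.0312
grip_force: 46.0
```

```bash
python3 -m handwheel '[{"tx":0,"ty":0,"tz":-10,"roll":0},{"tx":0,"ty":0,"tz":-25,"roll":0},{"tx":0,"ty":0,"tz":-30,"roll":0},{"tx":0,"ty":0,"tz":-10,"roll":-0.08},{"tx":0,"ty":0,"tz":0,"roll":-0.08},{"tx":0,"ty":0,"tz":0,"roll":-0.085},{"tx":0,"ty":0,"tz":0,"roll":0}]'; python3 -c "
from h import *
go(.6424,-.0782,.0255,2)"
```

```text
t: 4.7
tool_pos: [0.4792, -0.0332, 0.105]
tool_rot: [2.18, 2.261, 0.0]
contact_force: [0.1, -0.2, -1.9]
opening: 0.0312
grip_force: 45.2
t 4.7 pos [479.2 -33.2 105. ] tooly yaw 2.09 tilt [ 3.e-04 -1.e-04 -1.e+00]
roll rad 0.0016
shift mm after roll [-50.6 161.5  79.6]
```

```bash
python3 -m handwheel '[{"tx":-5,"ty":15,"tz":0,"roll":0},{"tx":-8,"ty":25,"tz":0,"roll":0},{"tx":-8,"ty":25,"tz":0,"roll":0},{"tx":-8,"ty":25,"tz":0,"roll":0},{"tx":-8,"ty":25,"tz":0,"roll":0},{"tx":-7,"ty":25,"tz":0,"roll":0},{"tx":-4,"ty":14,"tz":10,"roll":0},{"tx":-2.5,"ty":7.5,"tz":20,"roll":0},{"tx":0,"ty":0,"tz":10,"roll":0},{"tx":0,"ty":0,"tz":0,"roll":0},{"tx":0,"ty":0,"tz":0,"roll":0},{"tx":0,"ty":0,"tz":0,"roll":0}]'; python3 -c "
from h import *
go(.6424,-.0782,.0255,2)"
```

```text
t: 5.7
tool_pos: [0.6422, -0.078, 0.065]
tool_rot: [2.183, 2.259, 0.0]
contact_force: [0.2, 0.2, -0.8]
opening: 0.0308
grip_force: 45.4
t 5.7 pos [642.2 -78.   65. ] tooly yaw 1.98 tilt [ 0. -0. -1.]
roll rad -0.0003
shift mm after roll [-0.2  0.1 39.5]
```

```bash
python3 -m handwheel '[{"tx":0,"ty":0,"tz":12,"roll":0},{"tx":0,"ty":0,"tz":14,"roll":0},{"tx":0,"ty":0,"tz":7,"roll":0},{"tx":0,"ty":0,"tz":3,"roll":0},{"tx":0,"ty":0,"tz":1,"roll":0},{"tx":0,"ty":0,"tz":1,"roll":0},{"tx":0,"ty":0,"tz":0.5,"roll":0},{"tx":0,"ty":0,"tz":0,"roll":0},{"tx":0,"ty":0,"tz":0,"roll":0}]'
```

```text
t: 6.45
tool_pos: [0.643, -0.0783, 0.0266]
tool_rot: [2.182, 2.259, 0.001]
contact_force: [0.9, 0.9, -2.6]
opening: 0.0317
grip_force: 45.4
```

```bash
python3 -m handwheel '[{"tx":0,"ty":0,"tz":0.7,"roll":0},{"tx":0,"ty":0,"tz":0.7,"roll":0},{"tx":0,"ty":0,"tz":0,"roll":0},{"tx":0,"ty":0,"tz":0,"roll":0}]'
```

```text
t: 6.78
tool_pos: [0.6431, -0.0783, 0.0255]
tool_rot: [2.182, 2.259, 0.001]
contact_force: [-1.6, 0.4, 1.9]
opening: 0.0314
grip_force: 45.8
```

Touching down (+1.9 N). Next: release, lift and go to the bush, which is round and can be gripped at any yaw.

```bash
python3 -m handwheel '[{"tx":0,"ty":0,"tz":0,"roll":0},{"tx":0,"ty":0,"tz":0,"roll":0},{"tx":0,"ty":0,"tz":0,"roll":0},{"tx":0,"ty":0,"tz":0,"roll":0},{"tx":0,"ty":0,"tz":-10,"roll":0},{"tx":0,"ty":0,"tz":-25,"roll":0},{"tx":0,"ty":0,"tz":-30,"roll":0},{"tx":0,"ty":0,"tz":-15,"roll":0},{"tx":0,"ty":0,"tz":0,"roll":0}]' 60;  python3 -c "
from h import *
go(.4775,-.1025,.029,2)"
```

```text
t: 7.53
tool_pos: [0.6461, -0.079, 0.1109]
tool_rot: [2.176, 2.254, 0.008]
contact_force: [1.3, 0.1, 0.5]
opening: 0.0603
grip_force: 0.0
t 7.53 pos [646.1 -79.  110.9] tooly yaw 2.01 tilt [ 0.0098 -0.0023 -0.9999]
roll rad 0.0001
shift mm after roll [ -17.4 -170.1   80.3]
```

```bash
python3 -m handwheel '[{"tx":-1,"ty":-15,"tz":0,"roll":0},{"tx":-3,"ty":-30,"tz":0,"roll":0},{"tx":-4,"ty":-35,"tz":0,"roll":0},{"tx":-4,"ty":-35,"tz":0,"roll":0},{"tx":-4,"ty":-32,"tz":0,"roll":0},{"tx":-2,"ty":-14,"tz":10,"roll":0},{"tx":-0.5,"ty":-5,"tz":25,"roll":0},{"tx":0,"ty":0,"tz":10,"roll":0},{"tx":0,"ty":0,"tz":0,"roll":0},{"tx":0,"ty":0,"tz":0,"roll":0},{"tx":0,"ty":0,"tz":0,"roll":0}]';  python3 -c "
from h import *
go(.4775,-.1025,.0295,2)"
```

```text
t: 8.45
tool_pos: [0.4784, -0.1026, 0.0604]
tool_rot: [2.181, 2.26, 0.001]
contact_force: [-0.8, -0.4, 0.7]
opening: 0.06
grip_force: 0.0
t 8.45 pos [ 478.4 -102.6   60.4] tooly yaw 2.03 tilt [ 9.e-04 -3.e-04 -1.e+00]
roll rad 0.0005
shift mm after roll [ 0.1 -1.  30.9]
```

```bash
python3 -m handwheel '[{"tx":0,"ty":-0.5,"tz":10,"roll":0},{"tx":0,"ty":0,"tz":13,"roll":0},{"tx":0,"ty":0,"tz":7,"roll":0},{"tx":0,"ty":0,"tz":0,"roll":0},{"tx":0,"ty":0,"tz":0,"roll":0},{"tx":0,"ty":0,"tz":0,"roll":0}]'; python3 -m handwheel '[{"tx":0,"ty":0,"tz":0,"roll":0},{"tx":0,"ty":0,"tz":0,"roll":0},{"tx":0,"ty":0,"tz":0,"roll":0},{"tx":0,"ty":0,"tz":0,"roll":0},{"tx":0,"ty":0,"tz":0,"roll":0},{"tx":0,"ty":0,"tz":0,"roll":0}]' 20 40; python3 -m handwheel '[{"tx":0,"ty":0,"tz":-10,"roll":0},{"tx":0,"ty":0,"tz":-25,"roll":0},{"tx":0,"ty":0,"tz":-25,"roll":0},{"tx":0,"ty":0,"tz":-15,"roll":0},{"tx":0,"ty":0,"tz":0,"roll":0},{"tx":0,"ty":0,"tz":0,"roll":0},{"tx":0,"ty":0,"tz":0,"roll":0}]'; python3 -c "
from h import *
go(.6405,-.0082,.024,2)"
```

```text
t: 8.95
tool_pos: [0.4774, -0.1026, 0.0301]
tool_rot: [2.182, 2.26, 0.0]
contact_force: [0.0, -0.0, 0.0]
opening: 0.0601
grip_force: 0.0
t: 9.45
tool_pos: [0.4774, -0.1027, 0.0304]
tool_rot: [2.181, 2.259, 0.001]
contact_force: [-1.1, 0.1, 5.1]
opening: 0.0264
grip_force: 39.8
t: 10.03
tool_pos: [0.4758, -0.102, 0.1031]
tool_rot: [-2.181, -2.258, 0.001]
contact_force: [0.0, -0.3, -1.9]
opening: 0.0268
grip_force: 39.6
t 10.03 pos [ 475.8 -102.   103.1] tooly yaw 2.0 tilt [-0.0024  0.001  -1.    ]
roll rad 0.0001
shift mm after roll [ 88.  168.1  78.8]
```

```bash
python3 -m handwheel '[{"tx":7,"ty":13,"tz":0,"roll":0},{"tx":14,"ty":26,"tz":0,"roll":0},{"tx":14,"ty":26,"tz":0,"roll":0},{"tx":14,"ty":26,"tz":0,"roll":0},{"tx":14,"ty":26,"tz":0,"roll":0},{"tx":14,"ty":26,"tz":0,"roll":0},{"tx":8,"ty":15,"tz":10,"roll":0},{"tx":3.5,"ty":8,"tz":20,"roll":0},{"tx":0,"ty":0,"tz":10,"roll":0},{"tx":0,"ty":0,"tz":0,"roll":0},{"tx":0,"ty":0,"tz":0,"roll":0},{"tx":0,"ty":0,"tz":0,"roll":0}]'; python3 -c "
from h import *
go(.6405,-.0082,.0245,2)"
```

```text
t: 11.03
tool_pos: [0.6389, -0.0086, 0.0644]
tool_rot: [-2.182, -2.259, 0.001]
contact_force: [-0.7, 0.0, -1.2]
opening: 0.0267
grip_force: 39.9
t 11.03 pos [638.9  -8.6  64.4] tooly yaw 1.97 tilt [-9.e-04  0.e+00 -1.e+00]
roll rad -0.0005
shift mm after roll [ 0.4  1.6 39.9]
```

```bash
python3 -m handwheel '[{"tx":0,"ty":0.5,"tz":12,"roll":0},{"tx":0,"ty":0.5,"tz":14,"roll":0},{"tx":0,"ty":0,"tz":7,"roll":0},{"tx":0,"ty":0,"tz":3,"roll":0},{"tx":0,"ty":0,"tz":1,"roll":0},{"tx":0,"ty":0,"tz":1,"roll":0},{"tx":0,"ty":0,"tz":0.5,"roll":0},{"tx":0,"ty":0,"tz":0,"roll":0},{"tx":0,"ty":0,"tz":0,"roll":0}]'
```

```text
t: 11.78
tool_pos: [0.6411, -0.0082, 0.0267]
tool_rot: [2.182, 2.259, 0.001]
contact_force: [0.9, -0.7, -1.6]
opening: 0.0268
grip_force: 39.9
```

```bash
python3 -m handwheel '[{"tx":0,"ty":0,"tz":0.5,"roll":0},{"tx":0,"ty":0,"tz":0,"roll":0},{"tx":0,"ty":0,"tz":0,"roll":0}]'
```

```text
t: 12.03
tool_pos: [0.6408, -0.0082, 0.0258]
tool_rot: [2.182, 2.26, 0.0]
contact_force: [0.5, 0.6, -1.7]
opening: 0.0267
grip_force: 39.9
```

```bash
python3 -m handwheel '[{"tx":0,"ty":0,"tz":0.7,"roll":0},{"tx":0,"ty":0,"tz":0.5,"roll":0},{"tx":0,"ty":0,"tz":0,"roll":0},{"tx":0,"ty":0,"tz":0,"roll":0}]'
```

```text
t: 12.37
tool_pos: [0.6407, -0.0082, 0.0245]
tool_rot: [2.182, 2.26, 0.0]
contact_force: [-0.2, -0.7, -1.7]
opening: 0.0267
grip_force: 40.2
```

```bash
python3 -m handwheel '[{"tx":0,"ty":0,"tz":0.5,"roll":0},{"tx":0,"ty":0,"tz":0.5,"roll":0},{"tx":0,"ty":0,"tz":0,"roll":0},{"tx":0,"ty":0,"tz":0,"roll":0}]'
```

```text
t: 12.7
tool_pos: [0.6407, -0.0082, 0.0245]
tool_rot: [-2.182, -2.26, 0.0]
contact_force: [-3.6, 0.2, 4.7]
opening: 0.0267
grip_force: 40.6
```

```bash
python3 -m handwheel '[{"tx":0,"ty":0,"tz":0,"roll":0},{"tx":0,"ty":0,"tz":0,"roll":0},{"tx":0,"ty":0,"tz":0,"roll":0},{"tx":0,"ty":0,"tz":0,"roll":0},{"tx":0,"ty":0,"tz":-10,"roll":0},{"tx":0,"ty":0,"tz":-25,"roll":0},{"tx":0,"ty":0,"tz":-30,"roll":0},{"tx":0,"ty":0,"tz":-20,"roll":0},{"tx":0,"ty":0,"tz":0,"roll":0}]' 58; python3 -m handwheel '[{"tx":4,"ty":-14,"tz":0,"roll":0},{"tx":8,"ty":-28,"tz":0,"roll":0},{"tx":10,"ty":-35,"tz":0,"roll":0},{"tx":10,"ty":-35,"tz":0,"roll":0},{"tx":9,"ty":-30,"tz":0,"roll":0},{"tx":4.5,"ty":-16,"tz":0,"roll":0},{"tx":2,"ty":-8,"tz":5,"roll":0},{"tx":0,"ty":0,"tz":10,"roll":0},{"tx":0,"ty":0,"tz":0,"roll":0},{"tx":0,"ty":0,"tz":0,"roll":0},{"tx":0,"ty":0,"tz":0,"roll":0}]';  python3 -c "
from h import *
go(.4733,.0334,.047,2)"
```

```text
t: 13.45
tool_pos: [0.6446, -0.0087, 0.1158]
tool_rot: [2.176, 2.254, 0.01]
contact_force: [0.6, -0.3, 1.5]
opening: 0.0584
grip_force: 0.0
t: 14.37
tool_pos: [0.474, 0.0331, 0.0934]
tool_rot: [-2.183, -2.259, 0.0]
contact_force: [-0.7, -0.2, 1.0]
opening: 0.0581
grip_force: 0.0
t 14.37 pos [474.   33.1  93.4] tooly yaw 1.98 tilt [-2.e-04 -0.e+00 -1.e+00]
roll rad -0.0003
shift mm after roll [ 0.3 -0.7 46.4]
```

```bash
python3 -m handwheel '[{"tx":0,"ty":-0.5,"tz":12,"roll":0},{"tx":0,"ty":0,"tz":18,"roll":0},{"tx":0,"ty":0,"tz":11,"roll":0},{"tx":0,"ty":0,"tz":5,"roll":0},{"tx":0,"ty":0,"tz":0,"roll":0},{"tx":0,"ty":0,"tz":0,"roll":0},{"tx":0,"ty":0,"tz":0,"roll":0}]'; python3 -m handwheel '[{"tx":0,"ty":0,"tz":0,"roll":0},{"tx":0,"ty":0,"tz":0,"roll":0},{"tx":0,"ty":0,"tz":0,"roll":0},{"tx":0,"ty":0,"tz":0,"roll":0},{"tx":0,"ty":0,"tz":0,"roll":0},{"tx":0,"ty":0,"tz":0,"roll":0}]' 20 40; python3 -m handwheel '[{"tx":0,"ty":0,"tz":-10,"roll":0},{"tx":0,"ty":0,"tz":-25,"roll":0},{"tx":0,"ty":0,"tz":-25,"roll":0},{"tx":0,"ty":0,"tz":-20,"roll":0},{"tx":0,"ty":0,"tz":-5,"roll":0},{"tx":0,"ty":0,"tz":0,"roll":0},{"tx":0,"ty":0,"tz":0,"roll":0},{"tx":0,"ty":0,"tz":0,"roll":0}]'; python3 -c "
from h import *
go(.6447,-.1482,.041,2)"
```

```text
t: 14.95
tool_pos: [0.4733, 0.0334, 0.0481]
tool_rot: [2.182, 2.259, 0.001]
contact_force: [0.0, 0.2, -0.2]
opening: 0.0579
grip_force: 0.0
t: 15.45
tool_pos: [0.4734, 0.0334, 0.0484]
tool_rot: [2.181, 2.259, 0.002]
contact_force: [0.1, 0.6, 4.5]
opening: 0.027
grip_force: 39.6
t: 16.12
tool_pos: [0.4712, 0.0336, 0.1304]
tool_rot: [-2.18, -2.258, 0.004]
contact_force: [-0.1, -0.3, -1.7]
opening: 0.0267
grip_force: 39.7
t 16.12 pos [471.2  33.6 130.4] tooly yaw 2.0 tilt [-3.6e-03  3.0e-04 -1.0e+00]
roll rad 0.0001
shift mm after roll [-187.7  167.3   88.7]
```

```bash
python3 -m handwheel '[{"tx":-12,"ty":10,"tz":0,"roll":0},{"tx":-24,"ty":21,"tz":0,"roll":0},{"tx":-25,"ty":22,"tz":0,"roll":0},{"tx":-25,"ty":22,"tz":0,"roll":0},{"tx":-25,"ty":22,"tz":0,"roll":0},{"tx":-25,"ty":22,"tz":0,"roll":0},{"tx":-24,"ty":22,"tz":0,"roll":0},{"tx":-16,"ty":14,"tz":10,"roll":0},{"tx":-9,"ty":8,"tz":20,"roll":0},{"tx":-2.5,"ty":2,"tz":15,"roll":0},{"tx":0,"ty":0,"tz":5,"roll":0},{"tx":0,"ty":0,"tz":0,"roll":0}]'; python3 -m handwheel '[{"tx":0,"ty":0,"tz":0,"roll":0},{"tx":0,"ty":0,"tz":0,"roll":0},{"tx":0,"ty":0,"tz":0,"roll":0}]';python3 -c "
from h import *
go(.6447,-.1482,.042,2)"
```

```text
t: 17.12
tool_pos: [0.641, -0.1467, 0.078]
tool_rot: [-2.177, -2.255, 0.005]
contact_force: [-0.1, 0.4, -1.1]
opening: 0.0271
grip_force: 39.7
t: 17.37
tool_pos: [0.6445, -0.1477, 0.084]
tool_rot: [2.18, 2.259, 0.001]
contact_force: [-0.5, 0.2, -1.1]
opening: 0.0272
grip_force: 39.7
t 17.37 pos [ 644.5 -147.7   84. ] tooly yaw 2.05 tilt [ 2.e-03 -7.e-04 -1.e+00]
roll rad 0.0009
shift mm after roll [-0.4  0.1 42. ]
```

```bash
python3 -m handwheel '[{"tx":0,"ty":0,"tz":12,"roll":0},{"tx":0,"ty":0,"tz":14,"roll":0},{"tx":0,"ty":0,"tz":7,"roll":0},{"tx":0,"ty":0,"tz":3,"roll":0},{"tx":0,"ty":0,"tz":2,"roll":0},{"tx":0,"ty":0,"tz":1,"roll":0},{"tx":0,"ty":0,"tz":0.5,"roll":0},{"tx":0,"ty":0,"tz":0,"roll":0},{"tx":0,"ty":0,"tz":0,"roll":0}]'
```

```text
t: 18.12
tool_pos: [0.6445, -0.1483, 0.0435]
tool_rot: [2.182, 2.259, 0.001]
contact_force: [0.7, 0.0, -0.0]
opening: 0.027
grip_force: 39.7
```

```bash
python3 -m handwheel '[{"tx":0,"ty":0,"tz":0.6,"roll":0},{"tx":0,"ty":0,"tz":0.6,"roll":0},{"tx":0,"ty":0,"tz":0,"roll":0},{"tx":0,"ty":0,"tz":0,"roll":0}]'
```

```text
t: 18.45
tool_pos: [0.6445, -0.1483, 0.0424]
tool_rot: [2.182, 2.259, 0.001]
contact_force: [-0.8, 0.2, 1.1]
opening: 0.027
grip_force: 40.0
```

```bash
python3 -m handwheel '[{"tx":0,"ty":0,"tz":0.5,"roll":0},{"tx":0,"ty":0,"tz":0,"roll":0},{"tx":0,"ty":0,"tz":0,"roll":0},{"tx":0,"ty":0,"tz":0,"roll":0}]'
```

```text
t: 18.78
tool_pos: [0.6445, -0.1483, 0.0424]
tool_rot: [2.182, 2.259, 0.0]
contact_force: [-1.2, 0.8, 4.9]
opening: 0.027
grip_force: 40.4
```

```bash
python3 -m handwheel '[{"tx":0,"ty":0,"tz":0,"roll":0},{"tx":0,"ty":0,"tz":0,"roll":0},{"tx":0,"ty":0,"tz":0,"roll":0},{"tx":0,"ty":0,"tz":0,"roll":0},{"tx":0,"ty":0,"tz":-10,"roll":0},{"tx":0,"ty":0,"tz":-25,"roll":0},{"tx":0,"ty":0,"tz":-30,"roll":0},{"tx":0,"ty":0,"tz":-10,"roll":0},{"tx":0,"ty":0,"tz":0,"roll":0}]' 60; python3 -m handwheel '[{"tx":-1.7,"ty":-14,"tz":0,"roll":0},{"tx":-4,"ty":-30,"tz":0,"roll":0},{"tx":-4.5,"ty":-35,"tz":0,"roll":0},{"tx":-4.5,"ty":-35,"tz":0,"roll":0},{"tx":-4,"ty":-30,"tz":0,"roll":0},{"tx":-2,"ty":-15,"tz":10,"roll":0},{"tx":0,"ty":-4,"tz":20,"roll":0.035},{"tx":0,"ty":0,"tz":20,"roll":0.035},{"tx":0,"ty":0,"tz":0,"roll":0},{"tx":0,"ty":0,"tz":0,"roll":0},{"tx":0,"ty":0,"tz":0,"roll":0}]';  python3 -c "
from h import *
go(.4823,-.1747,.030,-2)"
```

```text
t: 19.53
tool_pos: [0.6469, -0.1491, 0.1214]
tool_rot: [2.177, 2.254, 0.006]
contact_force: [0.7, -0.4, 0.2]
opening: 0.0597
grip_force: 0.0
t: 20.45
tool_pos: [0.4821, -0.1745, 0.0664]
tool_rot: [-2.259, -2.183, 0.0]
contact_force: [1.1, 0.5, 0.1]
opening: 0.0602
grip_force: 0.0
t 20.45 pos [ 482.1 -174.5   66.4] tooly yaw -1.96 tilt [-1.e-04  1.e-04 -1.e+00]
roll rad 0.0008
shift mm after roll [-0.2  0.2 36.4]
```

```bash
python3 -m handwheel '[{"tx":0,"ty":0,"tz":12,"roll":0},{"tx":0,"ty":0,"tz":14,"roll":0},{"tx":0,"ty":0,"tz":7,"roll":0},{"tx":0,"ty":0,"tz":3,"roll":0},{"tx":0,"ty":0,"tz":0,"roll":0},{"tx":0,"ty":0,"tz":0,"roll":0}]'; python3 -m handwheel '[{"tx":0,"ty":0,"tz":0,"roll":0},{"tx":0,"ty":0,"tz":0,"roll":0},{"tx":0,"ty":0,"tz":0,"roll":0},{"tx":0,"ty":0,"tz":0,"roll":0},{"tx":0,"ty":0,"tz":0,"roll":0},{"tx":0,"ty":0,"tz":0,"roll":0}]' 26 40; python3 -m handwheel '[{"tx":0,"ty":0,"tz":-10,"roll":0},{"tx":0,"ty":0,"tz":-25,"roll":0},{"tx":0,"ty":0,"tz":-30,"roll":0},{"tx":0,"ty":0,"tz":-20,"roll":-0.035},{"tx":0,"ty":0,"tz":-5,"roll":-0.035},{"tx":0,"ty":0,"tz":0,"roll":0},{"tx":0,"ty":0,"tz":0,"roll":0},{"tx":0,"ty":0,"tz":0,"roll":0}]'; python3 -c "
from h import *
go(.6384,.0617,.024,2)"
```

```text
t: 20.95
tool_pos: [0.4822, -0.1747, 0.0305]
tool_rot: [2.259, 2.182, 0.0]
contact_force: [0.8, 0.2, -0.1]
opening: 0.0598
grip_force: 0.0
t: 21.45
tool_pos: [0.4827, -0.175, 0.0312]
tool_rot: [2.259, 2.181, 0.001]
contact_force: [0.5, -0.5, 5.1]
opening: 0.0336
grip_force: 41.4
t: 22.12
tool_pos: [0.4808, -0.174, 0.1189]
tool_rot: [-2.181, -2.257, 0.001]
contact_force: [-0.4, 0.7, -1.2]
opening: 0.0333
grip_force: 40.8
t 22.12 pos [ 480.8 -174.   118.9] tooly yaw 1.96 tilt [-0.0024  0.0013 -1.    ]
roll rad -0.0006
shift mm after roll [229.9 165.9  94.8]
```

```bash
python3 -m handwheel '[{"tx":14,"ty":10,"tz":0,"roll":0},{"tx":26,"ty":19,"tz":0,"roll":0},{"tx":29,"ty":20,"tz":0,"roll":0},{"tx":29,"ty":20,"tz":0,"roll":0},{"tx":29,"ty":21,"tz":0,"roll":0},{"tx":29,"ty":21,"tz":0,"roll":0},{"tx":29,"ty":21,"tz":0,"roll":0},{"tx":26,"ty":18,"tz":0,"roll":0},{"tx":14,"ty":10,"tz":15,"roll":0},{"tx":5.8,"ty":4.3,"tz":25,"roll":0},{"tx":0,"ty":0,"tz":15,"roll":0},{"tx":0,"ty":0,"tz":0,"roll":0}]'; python3 -m handwheel '[{"tx":0,"ty":0,"tz":0,"roll":0},{"tx":0,"ty":0,"tz":0,"roll":0},{"tx":0,"ty":0,"tz":0,"roll":0}]';python3 -c "
from h import *
go(.6384,.0617,.025,2)"
```

```text
t: 23.12
tool_pos: [0.6333, 0.0621, 0.0585]
tool_rot: [-2.176, -2.254, 0.013]
contact_force: [-1.2, 0.1, -2.2]
opening: 0.0329
grip_force: 40.7
t: 23.37
tool_pos: [0.6388, 0.061, 0.0668]
tool_rot: [2.182, 2.257, 0.002]
contact_force: [-0.2, -0.4, -0.8]
opening: 0.0335
grip_force: 40.7
t 23.37 pos [638.8  61.   66.8] tooly yaw 1.94 tilt [ 2.2e-03 -1.0e-04 -1.0e+00]
roll rad -0.0011
shift mm after roll [ 0.7 -0.4 41.8]
```

```bash
python3 -m handwheel '[{"tx":0.5,"ty":0,"tz":12,"roll":0},{"tx":0,"ty":0,"tz":14,"roll":0},{"tx":0,"ty":0,"tz":7,"roll":0},{"tx":0,"ty":0,"tz":3,"roll":0},{"tx":0,"ty":0,"tz":2,"roll":0},{"tx":0,"ty":0,"tz":1,"roll":0},{"tx":0,"ty":0,"tz":0.5,"roll":0},{"tx":0,"ty":0,"tz":0.5,"roll":0},{"tx":0,"ty":0,"tz":0,"roll":0},{"tx":0,"ty":0,"tz":0,"roll":0}]'
```

```text
t: 24.2
tool_pos: [0.6384, 0.0624, 0.0257]
tool_rot: [2.182, 2.26, 0.001]
contact_force: [0.3, 0.1, -1.1]
opening: 0.033
grip_force: 40.7
```

```bash
python3 -m handwheel '[{"tx":0,"ty":0,"tz":0.6,"roll":0},{"tx":0,"ty":0,"tz":0.5,"roll":0},{"tx":0,"ty":0,"tz":0,"roll":0},{"tx":0,"ty":0,"tz":0,"roll":0}]'
```

```text
t: 24.53
tool_pos: [0.6385, 0.0624, 0.0252]
tool_rot: [2.182, 2.26, 0.001]
contact_force: [-2.9, -0.9, 5.0]
opening: 0.0328
grip_force: 41.4
```

Touched down. Next: release, lift clear to the near side and check.

```bash
python3 -m handwheel '[{"tx":0,"ty":0,"tz":0,"roll":0},{"tx":0,"ty":0,"tz":0,"roll":0},{"tx":0,"ty":0,"tz":0,"roll":0},{"tx":0,"ty":0,"tz":0,"roll":0},{"tx":0,"ty":0,"tz":-10,"roll":0},{"tx":0,"ty":0,"tz":-25,"roll":0},{"tx":0,"ty":0,"tz":-30,"roll":0},{"tx":0,"ty":0,"tz":-30,"roll":0},{"tx":0,"ty":0,"tz":-30,"roll":0},{"tx":0,"ty":-15,"tz":-20,"roll":0},{"tx":0,"ty":-30,"tz":0,"roll":0},{"tx":0,"ty":-35,"tz":0,"roll":0}]' 60; python3 -m handwheel '[{"tx":0,"ty":-35,"tz":0,"roll":0},{"tx":0,"ty":-35,"tz":0,"roll":0},{"tx":0,"ty":-35,"tz":0,"roll":0},{"tx":0,"ty":-15,"tz":0,"roll":0},{"tx":0,"ty":0,"tz":0,"roll":0},{"tx":0,"ty":0,"tz":0,"roll":0},{"tx":0,"ty":0,"tz":0,"roll":0}]'
python3 - <<'E'
from h import *
import cv2
im,d=optics.get_image('top');print(ctrl.get_obs()['t'])
cv2.imwrite('pics/top2.png',cv2.resize(im[100:230,190:340,::-1],None,fx=4,fy=4,interpolation=cv2.INTER_CUBIC))
im,d=optics.get_image('scene')
cv2.imwrite('pics/scene2.png',cv2.resize(im[150:300,90:440,::-1],None,fx=2.2,fy=2.2,interpolation=cv2.INTER_CUBIC))
E
```

```text
t: 25.53
tool_pos: [0.5596, 0.0594, 0.1728]
tool_rot: [2.179, 2.257, 0.006]
contact_force: [-1.4, -0.6, 0.5]
opening: 0.0599
grip_force: 0.0
t: 26.12
tool_pos: [0.4392, 0.0553, 0.17]
tool_rot: [2.181, 2.259, 0.002]
contact_force: [0.3, 0.1, 0.7]
opening: 0.0599
grip_force: 0.0
26.1667
```

View pics/top2.png

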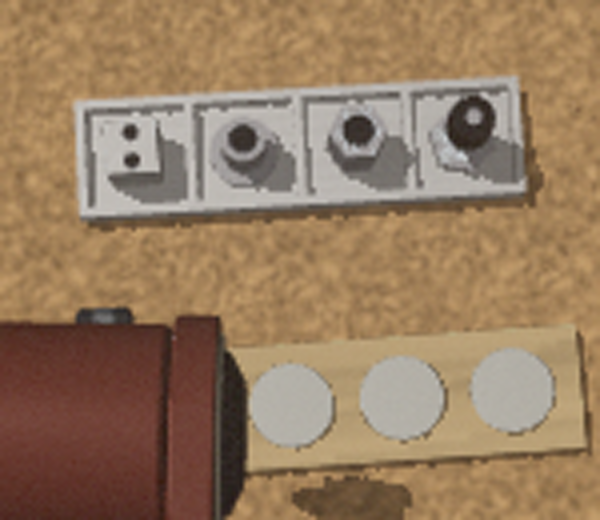

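View pics/scene2.png

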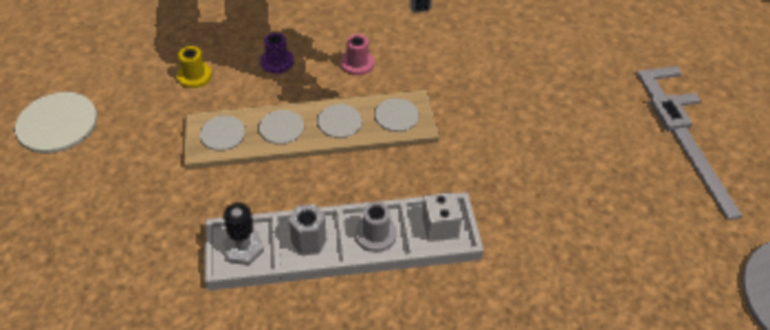

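Seen from above, the tray holds, left to right, the block (131,147), bush (243,139), nut (357,131) and plunger (471,122). All four are upright and the caliper and coaster haven't moved. A quick numeric check of the centring:

Run:
```python
from h import *
B=[(.638,.0612),(.6401,-.0087),(.6422,-.0787),(.6443,-.1487)]
for b,(u,v,z) in zip(B,[(131,147,.048),(243,139,.05),(357,131,.054),(471,122,.074)]):
    print(((px('top',190+(u+.5)/4-.5,100+(v+.5)/4-.5,z)[:2]-b)*1e3).round(1))
```

```text
[-0.5  1. ]
[-0.   1.1]
[-0.1  0.5]
[-3.5  2.6]
```

```bash
python3 -c "
from station import ctrl
print(ctrl.finish_job())"
```

```text
the job is handed in; nothing more can be done
None
```

The four parts stand upright in the tray in reversed order (block, bush, nut, plunger from left to right). The first three measured within about 1 mm of their bay centres and the plunger within about 4 mm. The caliper and coaster were left untouched, and I handed the job in at about 26 s.

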